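# Arm the control box and hold its dead-man lever

## Task

Take the square-headed plug out of the grey parking block and seat it fully in the square socket of the control box, shoulder flush on the cover, and let it go. Then press the spring-loaded lever down by its rubber paddle until the lever lies level (paddle top at the height of the small post beside it), never as far as its lower stop, and hold it level for at least three seconds; the program finishes while still holding it level with the fingers. Leave the round plug and everything else on the worktop where it is.

Things in the scene. Friction and masses are not known exactly. Their poses are not given: they have to be found in the camera images.
- control_box: Control box, fixed, 150 (x) x 230 (y) mm, flat aluminium cover 50 mm above the worktop. Origin at the centre of its underside; its front faces its own -x. In its frame: square socket at (0, 60) mm; steel lever hinged at (50, -55) mm, 95 mm up, reaching 120 mm towards -x between hinge cheeks 108 mm high.
- socket (a point): Centre of the mouth of the square socket, level with the cover (z = 50 mm). Hole 22 x 22 mm, sides parallel to the box's x and y, 24 mm deep, with a 2 mm chamfer at the mouth.
- lever (a joint): Angle of the dead-man lever (rad), growing as the paddle is pressed down: 0 = free, raised 0.25 above level; 0.25 = level, the wanted position; 0.5 = lower stop. A spring always pushes it back up: at the paddle's middle (110 mm from the hinge) it takes about 4 N to start, 7 N at level, 11 N at the stop.
- paddle (a point): Centre of the top face of the black rubber paddle on the lever's free end (40 mm along the lever, 36 mm across, 6 mm thick), 110 mm from the hinge along the lever. Free, it is 132 mm above the worktop and the face slopes 0.25 rad; at level it is 105 mm up and 6 mm farther from the hinge. Clear above: press with closed fingertips.
- level_post (a point): Top of the small fixed steel post beside the paddle (10 mm thick, top 105 mm above the worktop, 35 mm from the paddle's middle on the side away from the socket): it marks the paddle's height at level.
- parking_block: Grey parking block, fixed to the worktop, 62 (x) x 126 (y) x 16 mm, origin at the centre of its underside. Two identical loose square wells, 24 x 24 mm and 10 mm deep, at y = -35 and +35 mm; the square plug stands in one, the round plug in the other.
- square_plug: The plug to use, 40 to 85 g: steel stem 20 x 20 mm, 20 mm long, under a black head 30 x 30 mm, 28 mm high, sides parallel. Origin at the centre of the stem's lower end, z up through the head. Stands upright in its well, stem end 6 mm, head 26 to 54 mm above the worktop. Fits the socket in any of four quarter turns; seated, the shoulder lies on the cover.
- plug_shoulder (a point): Point on the square plug's axis at the shoulder under its head, 20 mm above the stem end.
- round_plug: The other plug, not used: the same height and colours but round, head 32 mm and stem 20 mm in diameter. Origin at the centre of the stem's lower end.
- petri_dish: Bystander, not used: round covered dish, 59 mm across, 15 mm high. Origin at the centre of its underside.
- beaker: Bystander, not used: empty glass beaker, 73 mm across, 95 mm high. Origin at the centre of its underside.
- vial: Bystander, not used: small stoppered vial, 27 mm across, 59 mm high. Origin at the centre of its underside.
There are look-alikes about, which are no part of the job. What is shaped like the square_plug but green is not meant.

How it is judged:
By the outcome, as a careful person would: the job done as asked, in the order asked, and still so for the second after the job is handed in, while the arm keeps its last pose, push and grip.
It also fails if it takes over 54 s, if anything falls off the work surface, if the arm or the gripper's body presses on something with over 40 N, if the wrist force passes 120 N, or if a joint passes its speed limit or range.

## Robot

A 7-joint arm with a two-finger parallel gripper is mounted at the origin on a cart in front of the work surface, level with it; the furniture and walls round the work are solid. World frame = base frame: x ahead of the robot, y to its left, z up, the work surface at z = 0. Lengths are in m, angles in rad, forces in N, time in s.
With the tool pointing down it reaches from about 0.4 to 0.85 m from the base axis. Payload 10.4 kg.
Tool frame: the origin (TCP) lies midway between the tips of the shut fingers; the grasp point (between the pads) lies 19 mm behind it; z points along the fingers, x is the direction in which the jaws open and shut, and the axes are right-handed (so a half turn about z gives the same grasp; the last joint's range is limited). The gripper opens to 85 mm and grips with 20 to 120 N. Pads are 22 mm wide; open, the fingers measure 114 mm over their backs; the gripper's body (76 mm by 85 mm) begins 54 mm behind the grasp point. The pads swing forward as they close: fully open they stand 13 mm farther back than shut.
Start: joints at [-1.337, 0.332, -0.065, 1.46, 0.022, 1.35, -0.088], TCP at [0.159, 0.605, 0.231] pointing down, gripper open.
Joint ranges: [-2.6, 2.6], [-0.5, 2.12], [-1.47, 1.34], [0.16, 2.42], [-1.27, 4.41], [0.06, 2.06], [-2.6, 2.6]. Speed limits (rad/s): [2.22, 2.22, 2.79, 2.79, 3.14, 3.14, 3.14].

## Interface

Orientations are given as a unit quaternion [x, y, z, w].
In Python, from workcell import monitor, eyes, ticket, models gives the robot as it stands.
- The arm moves only by the tool servo_tool, never from a script. Its argument "motion" is a list of rows, each a list of 7 numbers: the opening, from 0 (shut) to 1 (fully open), then the shift along the tool's x, y, z in m, then the turn, a rotation vector about the tool's x, y, z in degrees. In form: [[fingers, tx, ty, tz, rx, ry, rz], ...]. A call has 1 to 20 rows; each row is the pose to reach, as a shift and turn from the pose commanded when the call began, along the tool's axes at that moment; what a row does not reach only later rows make up. A row lasts 1/8 s, in which the tool goes at most 62.5 mm and 10.7 degrees, less where a joint would pass 70% of its speed; a pose out of reach is approached as far as the arm can. A call with a gripper value outside its range is refused whole. The fingers move at their own pace and stop on an object; "grip_force" is the grip in N (left out, the last holds). Time passes only in rows, so rows that repeat a pose let the fingers close. It gives the time, the measured TCP pose, the force and the opening at its end, in the units of the state.
- monitor.get_obs(): the state, without advancing time (a new reading comes with each control period).
- eyes.camera(name): name is "scene" or "top"; returns (picture, depth): 384x512x3 uint8, blue, green, red; 384x512 float32, m along the optical axis (not along the pixel's ray), 0 where there is no reading.
- eyes.camera_info(name): a dict with "intrinsics" (3x3 intrinsics, pixels), "extrinsics" (4x4, takes a point from world to camera coordinates). Camera axes: x right, y down, z forward; pixel columns grow to the right and rows downward; lengths in m; the calibration is good to about 2 mm. A picture is of the moment at which its call begins. camera_info takes no time and is no camera call.
- ticket.hand_in(): hands the job in, once; it reports no verdict.
Trained networks look in the newest picture that a camera, given by its name, has taken for a name from the list of things; names that differ only in an ending like _2 or _b are one class to them, and where a whole thing is asked for, a point or a joint stands for the part that bears it (a point fixed in the world has none). Each returns a list of dicts, best first, with "confidence" (0 to 1); they miss things now and then, are a little off and sometimes report something else, mostly with a low value. They report only what shows in the picture. A call takes as long as a camera call. They do not tell look-alikes from the thing itself.
- models.boxes_of(camera, thing): "point" ([x, y, z] in m, in the coordinates of the camera as it stood for that picture, good to about 4 mm: the middle of the surface that is visible of it).
The state is a dict: "clock": time; "joint_pos": joint angles; "joint_velocities": joint speeds; "tau": joint torques, N m; "position": TCP position; "ee_rot": TCP orientation; "ft_force": force on the tool from outside, world axes, zero at the start; "torque": the same for the moment, N m; "grip_width": opening from 0.0 (shut) to 1.0 (fully open).
Only numpy, scipy, OpenCV 4.12 (cv2) and the standard library are available. Lean on these libraries where they do the work, as an engineer would, in place of code of your own. Each camera call takes 0.05 s, during which the arm holds its last target. There are 200 camera calls.

## Working session

There is one attempt and no reset: what is moved stays moved. The work goes in short steps, Python scripts to look and compute and a tool call to move; the robot and the scene stay as the last step left them, time stands still between calls to the robot, and variables do not carry over. Pictures are saved under pics/ and viewed, about 8 in all and at most 12, crops included, and the job is handed in when it is done.

Besides the shell and the picture viewer there is one more tool, called after "Call:" by a JSON object that holds its "name" and its "arguments". servo_tool: Moves the arm, as the interface text tells. Its arguments: {"type":"object","properties":{"motion":{"type":"array"},"grip_force":{"type":"number"}},"required":["motion"]}

```bash
mkdir -p pics; cat > h.py <<'E'
import numpy as np, cv2
from workcell import monitor, eyes, ticket, models
def cam(n):
    p,d=eyes.camera(n); i=eyes.camera_info(n); return p,d,np.array(i["intrinsics"]),np.linalg.inv(np.array(i["extrinsics"]))
def cloud(d,K,T):
    v,u=np.mgrid[:d.shape[0],:d.shape[1]]
    P=np.stack([(u-K[0,2])*d/K[0,0],(v-K[1,2])*d/K[1,1],d,np.ones_like(d)],-1)
    return (P@T.T)[...,:3]
E
python3 - <<'E'
from h import *
o=monitor.get_obs(); print(o)
for n in ("top","scene"):
    p,d,K,T=cam(n); cv2.imwrite(f"pics/{n}0.png",p); np.savez(f"{n}0.npz",p=p,d=d,K=K,T=T)
    print(n,T.round(3).tolist(),K[0,0])
    for t in ["control_box","parking_block","square_plug","round_plug","lever","petri_dish","beaker","vial"]:
        for r in models.boxes_of(n,t)[:3]:
            c=np.array(r["point"]); w=T@np.r_[c,1]; px=K@c/c[2]
            print(t,round(r["confidence"],2),w[:3].round(3),px[:2].round())
E
```

```text
{'clock': 0.0, 'joint_pos': array([-1.33661688,  0.33283871, -0.0647147 ,  1.4609373 ,  0.02160728,
        1.34992888, -0.08848886]), 'joint_velocities': array([-1.69605019e-03,  1.17382626e-03, -9.00136964e-05,  7.70013691e-05,
       -5.40078655e-04,  1.06660777e-03,  5.43743261e-04]), 'tau': array([ 1.56335618e-04, -6.25446296e+01,  4.91460145e-02, -3.91602230e+01,
        1.62475300e-02,  1.00113181e-02,  1.51330391e-05]), 'position': array([0.15863186, 0.60413745, 0.23053861]), 'ee_rot': array([ 7.91808153e-01,  6.10769471e-01, -5.38664739e-04,  4.59706322e-04]), 'ft_force': array([ 0.00871663, -0.13549609,  0.79862664]), 'torque': array([-0.01348772, -0.00577197,  0.03955914]), 'grip_width': 0.9999399456567142}
top [[-0.008, -0.99, 0.139, 0.414], [-1.0, 0.005, -0.026, 0.056], [0.025, -0.139, -0.99, 1.011], [0.0, 0.0, 0.0, 1.0]] 379.9553310566713
control_box 0.76 [ 0.596 -0.084  0.046] [299. 171.]
square_plug 0.71 [0.444 0.25  0.055] [168. 231.]
square_plug 0.71 [0.384 0.321 0.049] [139. 256.]
round_plug 0.64 [ 0.598 -0.085  0.051] [300. 170.]
round_plug 0.56 [0.451 0.183 0.049
[... 200 characters left out ...]
dish 0.18 [0.663 0.316 0.036] [146. 147.]
beaker 0.74 [0.723 0.254 0.044] [169. 124.]
scene [[0.828, -0.315, 0.464, 0.018], [-0.561, -0.438, 0.702, -0.765], [-0.018, -0.842, -0.54, 0.749], [0.0, 0.0, 0.0, 1.0]] 469.77098316993647
control_box 0.95 [ 0.583 -0.132  0.054] [317. 252.]
parking_block 0.71 [0.43  0.189 0.013] [195. 223.]
square_plug 0.73 [0.383 0.318 0.032] [158. 201.]
square_plug 0.5 [0.44  0.24  0.045] [188. 203.]
round_plug 0.75 [0.444 0.175 0.047] [201. 213.]
lever 0.62 [ 0.59  -0.148  0.116] [325. 233.]
petri_dish 0.66 [0.649 0.138 0.016] [273. 204.]
beaker 0.96 [0.705 0.229 0.064] [271. 171.]
beaker 0.7 [0.431 0.188 0.013] [196. 223.]
vial 0.71 [0.662 0.314 0.035] [243. 172.]
```

View pics/top0.png

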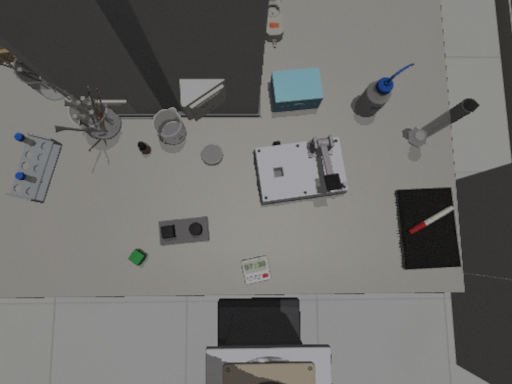

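View pics/scene0.png

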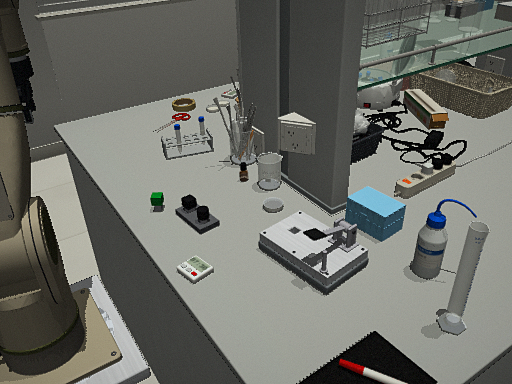

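Top view: the square plug (black, in the block) is at (168,231) and the round plug at (196,229). The green look-alike is at (137,257). The socket is at (278,172) and the paddle at (333,182).

Candidates for the plug: black square at (168,231), black round at (196,229), green square at (137,257). I choose (168,231) and will check it in a crop.

```bash
python3 - <<'E'
from h import *
z=np.load("top0.npz");p,d,K,T=[z[k] for k in "pdKT"]; W=cloud(d,K,T); g=p.max(-1)
def rect(m,name,zz=None):
    n,l,s,c=cv2.connectedComponentsWithStats(m.astype(np.uint8)); 
    k=1+np.argmax(s[1:,4]); q=W[l==k]
    r=cv2.minAreaRect((q[:,:2]*1000).astype(np.float32)); print(name,len(q),"centre",np.round(r[0],1),"size",np.round(r[1],1),"ang",round(r[2],1),"z",np.median(q[:,2]).round(4),"med",np.median(q,0).round(4))
def near(x,y,r): return (abs(W[...,0]-x)<r)&(abs(W[...,1]-y)<r)
Z=W[...,2]
rect(near(.444,.25,.03)&(Z>.045)&(Z<.065),"sq")
rect(near(.45,.18,.03)&(Z>.045)&(Z<.065),"round")
rect(near(.44,.215,.1)&(Z>.008)&(Z<.065),"block")
rect(near(.59,-.1,.17)&(Z>.04)&(Z<.06),"cover")
rect(near(.6,-.04,.04)&(g<130)&(Z<.056),"socket")
rect(near(.6,-.04,.04)&(Z<.045)&(Z>.02),"socketdeep")
rect(near(.59,-.16,.08)&(g<70)&(Z>.09),"paddle")
# worktop offset check
print("table", np.median(Z[near(.5,.05,.04)]).round(4))
q=W[near(.6,-.1,.12)&(Z>.1)]; print("lever/cheek",len(q))
a=cv2.resize(p[205:275,120:225],None,fx=5,fy=5,interpolation=cv2.INTER_CUBIC)
b=cv2.resize(p[130:210,245:355],None,fx=5,fy=5,interpolation=cv2.INTER_CUBIC)
c=np.zeros((760,560,3),np.uint8); c[:350,:525]=a; c[355:755,:550]=b; c=cv2.resize(c,None,fx=.78,fy=.78); cv2.imwrite("pics/crop1.png",c)
E
```

```text
sq 151 centre [443.9 251.3] size [29.8 29.6] ang 6.9 z 0.0536 med [0.4439 0.2512 0.0536]
round 131 centre [450.8 182.5] size [30.6 30. ] ang 88.7 z 0.0535 med [0.4507 0.1823 0.0535]
block 1175 centre [447.3 216.5] size [ 62.1 126.6] ang 5.5 z 0.0168 med [0.4464 0.2159 0.0168]
cover 3472 centre [602.7 -89. ] size [142.5 222.4] ang 7.7 z 0.0498 med [ 0.5953 -0.0633  0.0498]
socket 85 centre [594.  -28.7] size [24.6 24.5] ang 8.3 z 0.0275 med [ 0.5976 -0.0304  0.0275]
socketdeep 69 centre [595.6 -30.7] size [21.9 20.1] ang 7.9 z 0.0263 med [ 0.5977 -0.0305  0.0263]
paddle 224 centre [ 555.9 -157. ] size [37.4 49.1] ang 8.1 z 0.1318 med [ 0.5535 -0.1495  0.1318]
table -0.0001
lever/cheek 623
```

View pics/crop1.png

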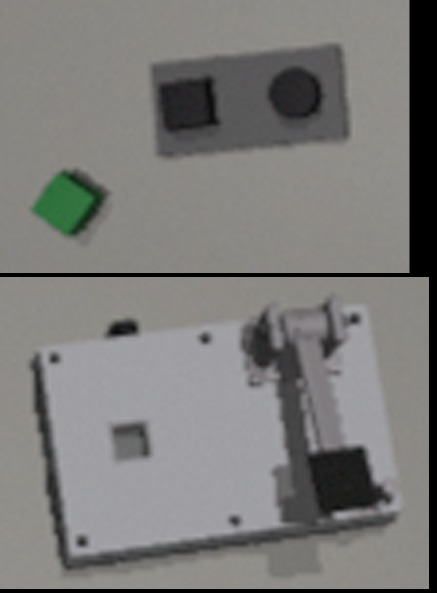

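The crop confirms it: the black square head is the left plug in the block, the round one is to its right, and green is separate. The box has a yaw of about 7.7°. Next I move above the plug with the jaws along block x, which keeps the fingers clear of the round plug.

```bash
cat >> h.py <<'E'
from scipy.spatial.transform import Rotation as R
def rel(pos,yaw,cur=None):
    """row (tool axes of current pose) to a tool-down pose with tool x at world angle yaw(deg)"""
    o=monitor.get_obs(); p0,q0=(o["position"],o["ee_rot"]) if cur is None else cur
    R0=R.from_quat(q0); c,s=np.cos(np.radians(yaw)),np.sin(np.radians(yaw))
    R1=R.from_matrix(np.array([[c,s,0],[s,-c,0],[0,0,-1]]))
    t=R0.inv().apply(np.array(pos)-p0); w=(R0.inv()*R1).as_rotvec(degrees=True)
    print("t=2"if 0 else "clock",o["clock"],"row",t.round(4).tolist(),w.round(2).tolist(),"F",o["ft_force"].round(1),"grip",round(o["grip_width"],3))
E
python3 -c "
from h import *
rel([.444,.2513,.13],6.2); rel([.444,.2513,.13],6.2,(np.array([.159,.605,.231]),monitor.get_obs()['ee_rot']))"
```

```text
clock 0.9 row [-0.2692, 0.3656, 0.1013] [-0.0, -0.01, 69.09] F [-0.4 -0.4 -0.3] grip 1.002
clock 0.9 row [-0.2697, 0.3655, 0.101] [-0.0, -0.01, 69.09] F [-0.4 -0.4 -0.3] grip 1.002
```

Call:
{"name": "servo_tool", "arguments": {"motion": [[1,-0.135,0.183,0.03,0,0,35],[1,-0.2695,0.3655,0.101,0,0,69.1],[1,-0.2695,0.3655,0.101,0,0,69.1],[1,-0.2695,0.3655,0.101,0,0,69.1],[1,-0.2695,0.3655,0.101,0,0,69.1],[1,-0.2695,0.3655,0.101,0,0,69.1],[1,-0.2695,0.3655,0.101,0,0,69.1],[1,-0.2695,0.3655,0.101,0,0,69.1],[1,-0.2695,0.3655,0.101,0,0,69.1],[1,-0.2695,0.3655,0.101,0,0,69.1],[1,-0.2695,0.3655,0.101,0,0,69.1],[1,-0.2695,0.3655,0.101,0,0,69.1],[1,-0.2695,0.3655,0.101,0,0,69.1]]}}

```text
clock: 2.52
position: [0.4436, 0.2515, 0.1304]
ee_rot: [0.999, 0.054, 0.0, -0.0]
ft_force: [0.1, -0.7, 0.8]
grip_width: 0.997
```

```bash
python3 - <<'E'
from h import *
o=monitor.get_obs(); print(o["position"],R.from_quat(o["ee_rot"]).as_matrix().round(3).tolist(),o["joint_pos"].round(2))
p,d,K,T=cam("scene"); o=monitor.get_obs(); print(o["position"],o["ft_force"])
cv2.imwrite("pics/s1.png",cv2.resize(p[110:270,100:300],None,fx=3,fy=3,interpolation=cv2.INTER_CUBIC))
rel([.444,.2513,.031],6.2)
E
```

```text
[0.44358999 0.25148679 0.13041501] [[0.994, 0.109, 0.0], [0.109, -0.994, 0.0], [0.0, -0.0, -1.0]] [-0.91  0.16  0.33  1.9  -0.06  1.09 -0.44]
[0.44364071 0.25135263 0.13037601] [-0.27535963  0.78442721 -1.12794991]
clock 2.575 row [0.0003, 0.0001, 0.0994] [-0.01, -0.01, 0.02] F [-0.3  0.8 -1.1] grip 0.997
```

View pics/s1.png

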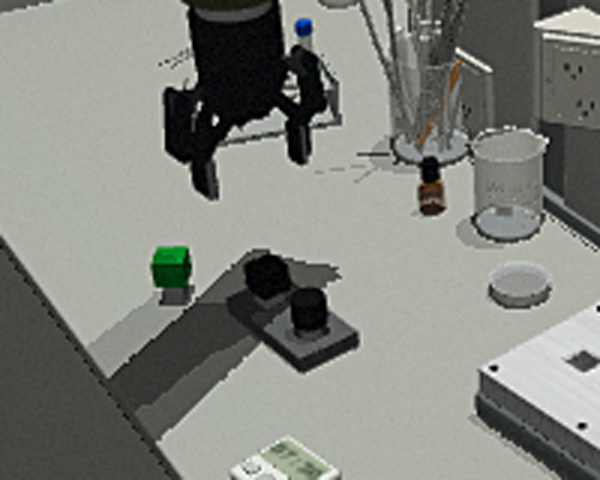

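The open gripper stands above the square plug (crop pixel 268,275), fingers clear of the round plug (307,308) and the green one (172,268). I descend and grip.

Call:
{"name": "servo_tool", "arguments": {"motion": [[1,0,0,0.05,0,0,0],[1,0,0,0.08,0,0,0],[1,0,0,0.0995,0,0,0],[1,0,0,0.0995,0,0,0],[1,0,0,0.0995,0,0,0],[0.3,0,0,0.0995,0,0,0],[0.3,0,0,0.0995,0,0,0],[0.2,0,0,0.0995,0,0,0],[0.2,0,0,0.0995,0,0,0],[0.2,0,0,0.0995,0,0,0],[0.2,0,0,0.0995,0,0,0],[0.2,0,0,0.0995,0,0,0]], "grip_force": 50}}

```text
clock: 4.08
position: [0.4441, 0.2512, 0.0313]
ee_rot: [0.999, 0.054, 0.0, -0.0]
ft_force: [-1.0, -0.6, 6.1]
grip_width: 0.345
```

Call:
{"name": "servo_tool", "arguments": {"motion": [[0.2,0,0,-0.05,0,0,0],[0.2,0,0,-0.1,0,0,0],[0.2,0,0,-0.1,0,0,0]]}}

```text
clock: 4.45
position: [0.4457, 0.2523, 0.1344]
ee_rot: [0.999, 0.054, 0.003, -0.002]
ft_force: [0.5, 0.8, -0.8]
grip_width: 0.335
```

```bash
python3 - <<'E'
from h import *
rel([.595,-.0298,.10],7.8)
z=np.load("top0.npz");p,d,K,T=[z[k] for k in "pdKT"]
# rectify cover plane z=.05, 0.25 mm/px around the box
C=np.array([.6027,-.089]);a=np.radians(7.8);Rm=np.array([[np.cos(a),-np.sin(a)],[np.sin(a),np.cos(a)]])
E=np.linalg.inv(T); s=.00025;H,Wd=800,1000
v,u=np.mgrid[:H,:Wd]; bx=(H/2-v)*s; by=(Wd/2-u)*s
w=np.stack([bx,by],-1)@Rm.T+C
P=np.concatenate([w,np.full(w.shape[:2]+(1,),.05),np.ones(w.shape[:2]+(1,))],-1)@E.T
uv=(P[...,:3]@K.T); uv=uv[...,:2]/uv[...,2:]
im=cv2.remap(p,uv[...,0].astype(np.float32),uv[...,1].astype(np.float32),cv2.INTER_CUBIC)
cv2.imwrite("pics/rect.png",im)
g=im.max(-1).astype(float)
# profiles through socket, in box frame mm
col=lambda y:int(Wd/2-y/1000/s); row=lambda x:int(H/2-x/1000/s)
py=g[row(6):row(-6),:].mean(0); px=g[:,col(66):col(54)].mean(1)
print("y prof",[(y,int(py[col(y)])) for y in range(78,42,-1)])
print("x prof",[(x,int(px[row(x)])) for x in range(18,-19,-1)])
px2=g[:,col(40):col(20)].mean(1); py2=g[row(-40):row(-50),:].mean(0)
print("x edges",[(x,int(px2[row(x)])) for x in list(range(84,66,-1))+list(range(-66,-84,-1))])
print("y edges",[(y,int(py2[col(y)])) for y in list(range(124,106,-1))+list(range(-106,-124,-1))])
E
```

```text
clock 4.45 row [0.1178, 0.2967, 0.0339] [-0.22, -0.32, -1.62] F [ 0.5  0.8 -0.8] grip 0.335
y prof [(78, 164), (77, 163), (76, 159), (75, 153), (74, 144), (73, 131), (72, 119), (71, 108), (70, 103), (69, 102), (68, 101), (67, 101), (66, 101), (65, 100), (64, 100), (63, 100), (62, 99), (61, 99), (60, 99), (59, 99), (58, 99), (57, 99), (56, 94), (55, 86), (54, 76), (53, 69), (52, 71), (51, 83), (50, 103), (49, 123), (48, 141), (47, 153), (46, 160), (45, 163), (44, 163), (43, 162)]
x prof [(18, 162), (17, 162), (16, 163), (15, 163), (14, 158), (13, 147), (12, 132), (11, 111), (10, 91), (9, 75), (8, 66), (7, 67), (6, 72), (5, 77), (4, 82), (3, 89), (2, 95), (1, 101), (0, 105), (-1, 106), (-2, 107), (-3, 107), (-4, 107), (-5, 107), (-6, 106), (-7, 106), (-8, 105), (-9, 104), (-10, 106), (-11, 112), (-12, 122), (-13, 136), (-14, 147), (-15, 156), (-16, 161), (-17, 163), (-18, 163)]
x edges [(84, 141), (83, 141), (82, 141), (81, 141), (80, 141), (79, 141), (78, 141), (77, 142), (76, 142), (75, 141), (74, 141), (73, 142), (72, 144), (71, 148), (70, 152), (69, 157), (68, 161), (67, 162), (-66, 163), (-67, 164), (-68, 164), (-69, 160), (-70, 147), (-71, 127), (-72, 105), (-73, 88), (-74, 78), (-75, 73), (-76, 67), (-77, 62), (-78, 64), (-79, 77), (-80, 95), (-81, 110), (-82, 117), (-83, 122)]
y edges [(124, 146), (123, 145), (122, 137), (121, 126), (120, 106), (119, 81), (118, 59), (117, 47), (116, 46), (115, 56), (114, 74), (113, 98), (112, 124), (111, 145), (110, 158), (109, 166), (108, 165), (107, 163), (-106, 160), (-107, 159), (-108, 156), (-109, 153), (-110, 149), (-111, 145), (-112, 142), (-113, 140), (-114, 139), (-115, 140), (-116, 139), (-117, 139), (-118, 139), (-119, 139), (-120, 139), (-121, 139), (-122, 139), (-123, 139)]
```

View pics/rect.png

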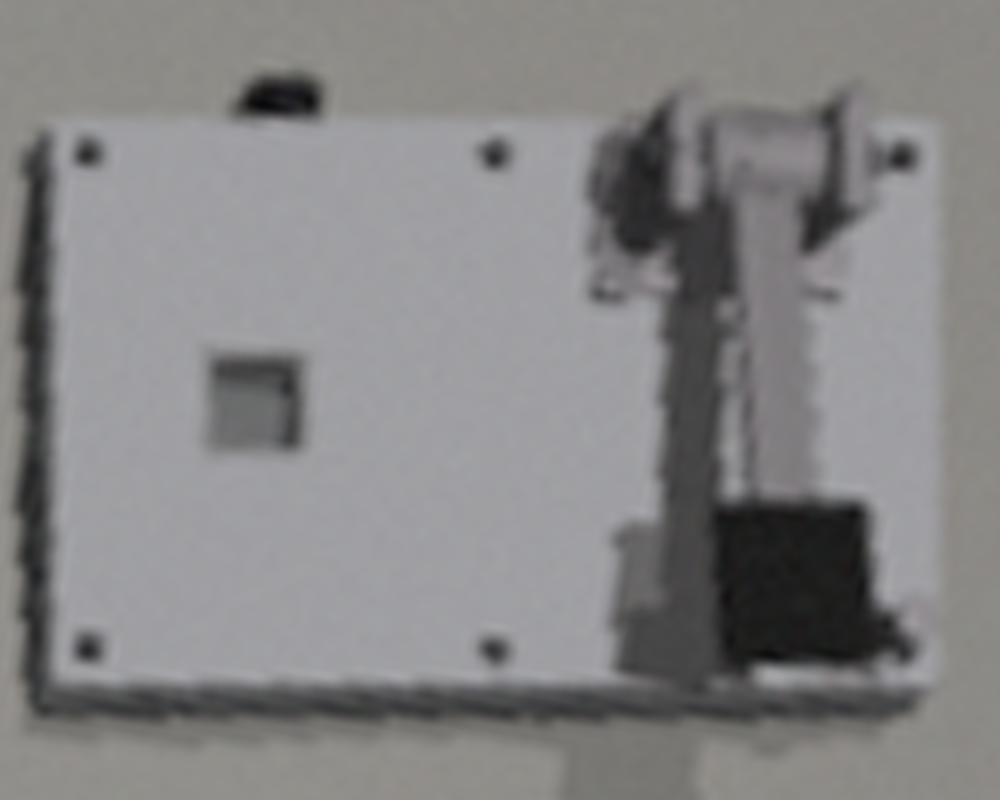

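Rectified cover view: the socket spans pixels (208–303, 355–450). Its edges give a centre of about (0.5941, −0.0288), consistent with the cover edges. I move there and hover.

Call:
{"name": "servo_tool", "arguments": {"motion": [[0.2,0.024,0.059,0,0,0,0],[0.2,0.048,0.118,0,0,0,-0.5],[0.2,0.072,0.177,0,0,0,-1],[0.2,0.095,0.236,0.01,0,0,-1.6],[0.2,0.112,0.28,0.02,0,0,-1.6],[0.2,0.1189,0.2947,0.031,0,0,-1.6],[0.2,0.1189,0.2947,0.031,0,0,-1.6],[0.2,0.1189,0.2947,0.031,0,0,-1.6],[0.2,0.1189,0.2947,0.031,0,0,-1.6],[0.2,0.1189,0.2947,0.031,0,0,-1.6]]}}

```text
clock: 5.7
position: [0.5938, -0.0281, 0.1002]
ee_rot: [0.998, 0.069, 0.0, -0.0]
ft_force: [-0.3, -0.6, -0.8]
grip_width: 0.342
```

```bash
python3 - <<'E'
from h import *
p,d,K,T=cam("scene"); rel([.5941,-.0288,.08],7.8)
# predicted projections: socket mouth centre, plug stem end centre & corners
E=np.linalg.inv(T); o=monitor.get_obs()
a=np.radians(7.8); Rm=np.array([[np.cos(a),-np.sin(a)],[np.sin(a),np.cos(a)]])
def pr(w): c=E[:3]@np.r_[w,1]; c=K@c; return c[:2]/c[2]
u0,v0,f=250,150,6
im=cv2.resize(p[v0:v0+100,u0:u0+130],None,fx=f,fy=f,interpolation=cv2.INTER_CUBIC)
def poly(c,h,z,col):
    q=[pr(np.r_[np.array(c)+Rm@np.array(s)*h,z]) for s in [(-1,-1),(1,-1),(1,1),(-1,1)]]
    cv2.polylines(im,[((np.array(q)-[u0,v0]+.5)*f).astype(int)],True,col,1)
poly([.5941,-.0288],.011,.05,(0,0,255)); P=o["position"]
poly(P[:2],.010,P[2]-.025,(0,255,0)); poly(P[:2],.015,P[2]-.005,(255,255,0)); 
cv2.imwrite("pics/s2.png",im); print(P)
E
```

```text
clock 5.75 row [0.0002, 0.0005, 0.0202] [-0.02, -0.04, 0.05] F [ 0.4  0.3 -0.2] grip 0.339
[ 0.59381295 -0.02830471  0.1001575 ]
```

View pics/s2.png

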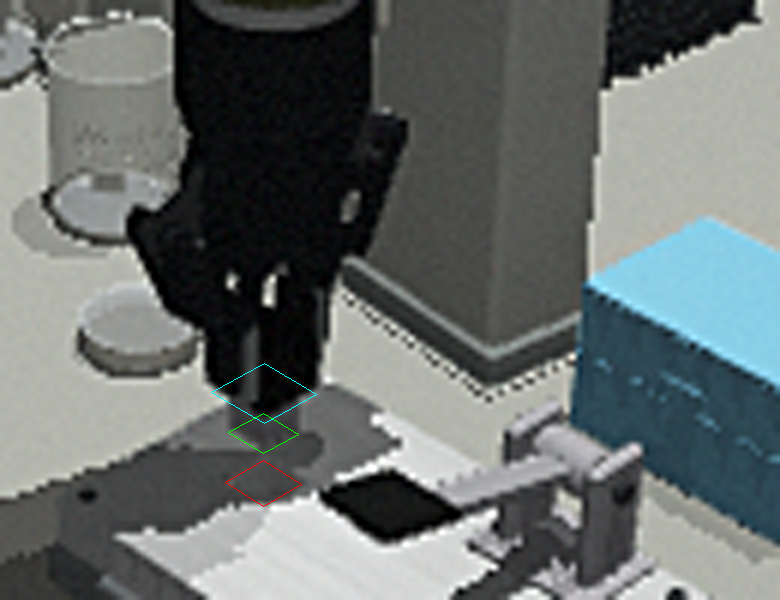

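The held plug hangs over the socket: stem end at crop (264,440), predicted mouth (red) directly below at (264,483). I descend in small steps and watch the force.

Call:
{"name": "servo_tool", "arguments": {"motion": [[0.2,0.0002,0.0005,0.015,0,0,0],[0.2,0.0002,0.0005,0.022,0,0,0],[0.2,0.0002,0.0005,0.026,0,0,0],[0.2,0.0002,0.0005,0.029,0,0,0],[0.2,0.0002,0.0005,0.031,0,0,0],[0.2,0.0002,0.0005,0.031,0,0,0]]}}

```text
clock: 6.5
position: [0.5941, -0.0296, 0.0688]
ee_rot: [0.998, 0.068, 0.0, -0.0]
ft_force: [-0.1, 1.5, -0.1]
grip_width: 0.339
```

It is in with almost no force. I continue to seat it.

Call:
{"name": "servo_tool", "arguments": {"motion": [[0.2,0,0,0.004,0,0,0],[0.2,0,0,0.008,0,0,0],[0.2,0,0,0.012,0,0,0],[0.2,0,0,0.014,0,0,0],[0.2,0,0,0.0145,0,0,0],[0.2,0,0,0.0145,0,0,0]]}}

```text
clock: 7.25
position: [0.5939, -0.0295, 0.0553]
ee_rot: [0.998, 0.068, -0.0, -0.0]
ft_force: [-6.0, 0.3, 14.1]
grip_width: 0.338
```

Upward force is 14 N at z = 0.0553, exactly 24 mm above the grasp height, so the shoulder is on the cover. I open and lift.

Call:
{"name": "servo_tool", "arguments": {"motion": [[0.7,0,0,0,0,0,0],[0.8,0,0,0,0,0,0],[0.8,0,0,0,0,0,0],[0.8,0,0,0,0,0,0],[0.8,0,0,-0.03,0,0,0],[0.8,0,0,-0.08,0,0,0],[0.6,0,0,-0.13,0,0,0],[0.3,0,0,-0.135,0,0,0],[0,0,0,-0.135,0,0,0],[0,0,0,-0.135,0,0,0]]}}

```text
clock: 8.5
position: [0.5933, -0.0295, 0.1877]
ee_rot: [0.998, 0.068, -0.001, 0.0]
ft_force: [0.2, -1.5, -0.1]
grip_width: -0.001
```

```bash
python3 - <<'E'
from h import *
p,d,K,T=cam("scene"); W=cloud(d,K,T)
m=(abs(W[...,0]-.594)<.025)&(abs(W[...,1]+.029)<.025)&(W[...,2]>.07)&(W[...,2]<.1)
q=W[m]; print("scene head top",len(q),np.percentile(q[:,2],[5,50,90,98]).round(4),np.median(q,0).round(4))
p2,d2,K2,T2=cam("top"); W2=cloud(d2,K2,T2)
m=(abs(W2[...,0]-.594)<.03)&(abs(W2[...,1]+.029)<.03)&(W2[...,2]>.06)&(W2[...,2]<.1)
q=W2[m]; print("top head top",len(q),np.percentile(q[:,2],[5,50,95]).round(4) if len(q) else "")
m=(abs(W2[...,0]-.55)<.06)&(abs(W2[...,1]+.155)<.05)&(p2.max(-1)<70)&(W2[...,2]>.115)&(W2[...,2]<.145)
q=W2[m]; r=cv2.minAreaRect((q[:,:2]*1000).astype(np.float32)); print("paddle",len(q),r,q.mean(0).round(4))
m=(abs(W2[...,0]-.55)<.07)&(abs(W2[...,1]+.18)<.05)&(W2[...,2]>.095)&(W2[...,2]<.112)
print("post",W2[m].round(3)[:12].tolist())
a=np.radians(7.8);Rm=np.array([[np.cos(a),-np.sin(a)],[np.sin(a),np.cos(a)]])
C=np.array([.6027,-.089])+Rm@[-.0004,.0008]; print("box",C,"paddle level pred",C+Rm@[.05-.110*np.cos(.25)-.0025-.006,-.055], "hinge",C+Rm@[.05,-.055])
cv2.imwrite("pics/s3.png",cv2.resize(p[150:290,240:400],None,fx=4,fy=4,interpolation=cv2.INTER_CUBIC)); print(monitor.get_obs()["position"])
E
```

```text
scene head top 134 [0.0713 0.0781 0.0802 0.0811] [ 0.5919 -0.0344  0.0781]
top head top 0 
paddle 0 ((0.0, 0.0), (0.0, 0.0), 0.0) [nan nan nan]
post []
box [ 0.60219513 -0.08826169] paddle level pred [ 0.54518125 -0.15158524] hinge [ 0.65919688 -0.13596704]
[ 0.59340234 -0.02958692  0.18795611]<stdin>:9: RuntimeWarning: Mean of empty slice.
  ret = um.true_divide(
```

View pics/s3.png

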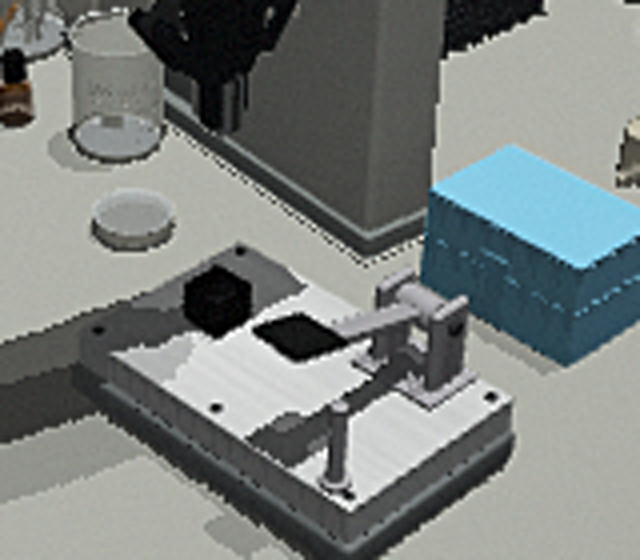

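The plug is seated: head at crop (218,300), top measured 78 mm (seated = 78). The paddle is at (298,336) and the post at (338,415). I move the closed fingers above the paddle.

Call:
{"name": "servo_tool", "arguments": {"motion": [[0,-0.03,0.05,0,0,0,0],[0,-0.0593,0.1,0.015,0,0,0],[0,-0.0593,0.1143,0.03,0,0,0],[0,-0.0593,0.1143,0.036,0,0,0],[0,-0.0593,0.1143,0.036,0,0,0],[0,-0.0593,0.1143,0.036,0,0,0],[0,-0.0593,0.1143,0.036,0,0,0]]}}

```text
clock: 9.48
position: [0.5512, -0.1501, 0.1537]
ee_rot: [0.998, 0.068, 0.0, -0.0]
ft_force: [0.2, 0.5, 0.2]
grip_width: -0.0
```

```bash
python3 - <<'E'
from h import *
p,d,K,T=cam("scene"); rel([.5502,-.1509,.105],7.8)
p2,d2,K2,T2=cam("top"); W2=cloud(d2,K2,T2)
m=(abs(W2[...,0]-.594)<.03)&(abs(W2[...,1]+.029)<.03)&(W2[...,2]>.06)&(W2[...,2]<.1)
q=W2[m]; print("top head top",len(q),np.percentile(q[:,2],[5,50,95]).round(4) if len(q) else "")
cv2.imwrite("pics/s4.png",cv2.resize(p[150:290,240:400],None,fx=4,fy=4,interpolation=cv2.INTER_CUBIC)); print(monitor.get_obs()["position"])
E
```

```text
clock 9.525 row [-0.001, 0.0005, 0.0486] [-0.0, -0.03, 0.04] F [ 0.6 -1.2  0.2] grip 0.002
top head top 158 [0.0662 0.0769 0.0803]
[ 0.55102058 -0.15045096  0.15355733]
```

View pics/s4.png

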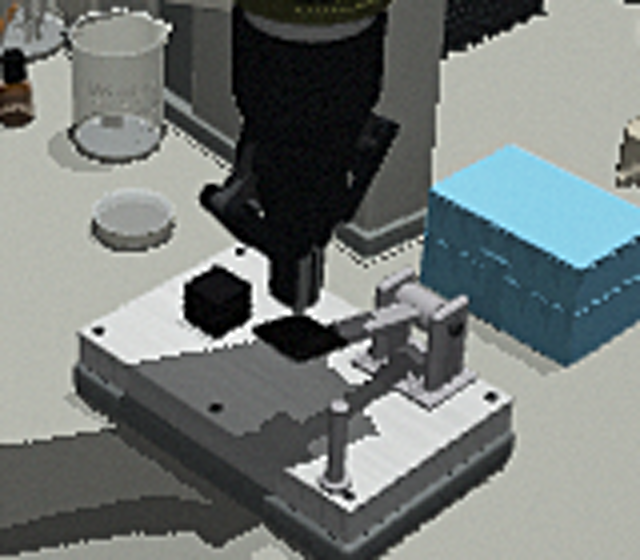

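The closed tips are right over the paddle (298,335), clear of the post (338,410), and the plug head still stands seated. I press slowly.

Call:
{"name": "servo_tool", "arguments": {"motion": [[0,-0.001,0.0005,0.012,0,0,0],[0,-0.001,0.0005,0.02,0,0,0],[0,-0.001,0.0005,0.027,0,0,0],[0,-0.001,0.0005,0.033,0,0,0],[0,-0.001,0.0005,0.038,0,0,0],[0,-0.001,0.0005,0.042,0,0,0],[0,-0.001,0.0005,0.045,0,0,0],[0,-0.001,0.0005,0.047,0,0,0],[0,-0.001,0.0005,0.048,0,0,0],[0,-0.001,0.0005,0.0485,0,0,0],[0,-0.001,0.0005,0.0485,0,0,0],[0,-0.001,0.0005,0.0485,0,0,0]]}}

```text
clock: 11.08
position: [0.5492, -0.1519, 0.1047]
ee_rot: [0.998, 0.068, -0.001, -0.0]
ft_force: [-5.5, 1.0, 7.2]
grip_width: 0.001
```

```bash
python3 - <<'E'
from h import *
p,d,K,T=cam("scene"); rel([.5502,-.1509,.105],7.8); W=cloud(d,K,T)
print(monitor.get_obs()["position"])
a=np.radians(7.8);Rm=np.array([[np.cos(a),-np.sin(a)],[np.sin(a),np.cos(a)]])
B=(W[...,:2]-[.6022,-.0883])@Rm
def sel(x0,x1,y0,y1,z0,z1): return (B[...,0]>x0)&(B[...,0]<x1)&(B[...,1]>y0)&(B[...,1]<y1)&(W[...,2]>z0)&(W[...,2]<z1)
m=sel(-.085,-.035,-.077,-.035,.085,.125)&(p.max(-1)<60)
print("dark near paddle (x-bin: n, z med)",[(x,int((k:=m&(abs(B[...,0]-x/1000)<.0035)).sum()),np.median(W[k][:,2]).round(4)) for x in range(-80,-35,6) if (m&(abs(B[...,0]-x/1000)<.0035)).any()])
m=sel(-.035,.02,-.07,-.04,.08,.13)
print("lever bar",[(x,int((k:=m&(abs(B[...,0]-x/1000)<.004)).sum()),np.percentile(W[k][:,2],80).round(4)) for x in range(-32,20,8) if (m&(abs(B[...,0]-x/1000)<.004)).any()])
m=sel(-.08,-.04,-.102,-.078,.08,.115); print("post top",np.percentile(W[m][:,2],[90,98]).round(4),B[m].mean(0).round(3))
cv2.imwrite("pics/s5.png",cv2.resize(p[190:290,270:380],None,fx=6,fy=6,interpolation=cv2.INTER_CUBIC))
E
```

```text
clock 11.125 row [0.0011, -0.0008, -0.0003] [-0.02, 0.07, -0.05] F [-5.7  0.1  7.4] grip 0.001
[ 0.54918595 -0.15187688  0.10470395]
dark near paddle (x-bin: n, z med) [(-80, 30, np.float64(0.1046)), (-74, 57, np.float64(0.1063)), (-68, 54, np.float64(0.1065)), (-62, 25, np.float64(0.1059)), (-56, 22, np.float64(0.1077)), (-50, 13, np.float64(0.1057)), (-44, 17, np.float64(0.1055)), (-38, 1, np.float64(0.1056))]
lever bar [(-32, 12, np.float64(0.1005)), (-24, 17, np.float64(0.0999)), (-16, 25, np.float64(0.1003)), (-8, 19, np.float64(0.1007)), (0, 17, np.float64(0.1012)), (8, 23, np.float64(0.101)), (16, 16, np.float64(0.1007))]
post top [0.106  0.1067] [-0.061 -0.092]
```

View pics/s5.png

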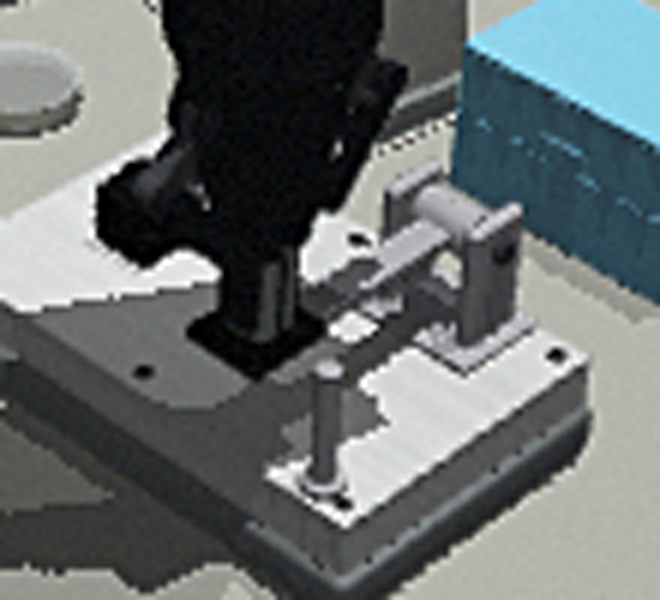

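The paddle (258,345) is level. The lever bar height is constant at 100–101 mm, the paddle at about 106 mm and the post top at about 106 mm, with 7.4 N at the tip. Now I hold it for more than 3 s.

Call:
{"name": "servo_tool", "arguments": {"motion": [[0,0,0,0,0,0,0],[0,0,0,0,0,0,0],[0,0,0,0,0,0,0],[0,0,0,0,0,0,0],[0,0,0,0,0,0,0],[0,0,0,0,0,0,0],[0,0,0,0,0,0,0],[0,0,0,0,0,0,0],[0,0,0,0,0,0,0],[0,0,0,0,0,0,0],[0,0,0,0,0,0,0],[0,0,0,0,0,0,0],[0,0,0,0,0,0,0],[0,0,0,0,0,0,0],[0,0,0,0,0,0,0],[0,0,0,0,0,0,0],[0,0,0,0,0,0,0],[0,0,0,0,0,0,0],[0,0,0,0,0,0,0],[0,0,0,0,0,0,0]]}}

```text
clock: 13.62
position: [0.5492, -0.1519, 0.1047]
ee_rot: [0.998, 0.068, -0.001, -0.0]
ft_force: [-6.2, -0.6, 7.3]
grip_width: 0.002
```

Call:
{"name": "servo_tool", "arguments": {"motion": [[0,0,0,0,0,0,0],[0,0,0,0,0,0,0],[0,0,0,0,0,0,0],[0,0,0,0,0,0,0],[0,0,0,0,0,0,0],[0,0,0,0,0,0,0],[0,0,0,0,0,0,0],[0,0,0,0,0,0,0],[0,0,0,0,0,0,0],[0,0,0,0,0,0,0],[0,0,0,0,0,0,0],[0,0,0,0,0,0,0]]}}

```text
clock: 15.12
position: [0.5492, -0.1519, 0.1047]
ee_rot: [0.998, 0.068, -0.001, -0.0]
ft_force: [-5.1, -0.1, 7.1]
grip_width: -0.001
```

```bash
python3 - <<'E'
from h import *
p,d,K,T=cam("scene"); W=cloud(d,K,T); o=monitor.get_obs(); print(o["clock"],o["position"],o["ft_force"])
a=np.radians(7.8);Rm=np.array([[np.cos(a),-np.sin(a)],[np.sin(a),np.cos(a)]])
B=(W[...,:2]-[.6022,-.0883])@Rm
m=(B[...,0]>-.035)&(B[...,0]<.02)&(abs(B[...,1]+.055)<.015)&(W[...,2]>.095)&(W[...,2]<.12)
print("bar slope",np.polyfit(B[m][:,0],W[m][:,2],1).round(3))
m=(abs(B[...,0])<.012)&(abs(B[...,1]-.06)<.012)&(W[...,2]>.06); print("head top",np.median(W[m][:,2]).round(4))
m=(abs(W[...,0]-.451)<.02)&(abs(W[...,1]-.1825)<.02)&(W[...,2]>.05)&(W[...,2]<.06); print("round",W[m].mean(0).round(4))
E
```

```text
15.175 [ 0.54916031 -0.15189077  0.10467456] [-6.13646008 -0.56205176  7.74462633]
bar slope [-0.011  0.099]
head top 0.0757
round [0.4507 0.1794 0.054 ]
```

```bash
python3 - <<'E'
from h import *
for n in ("top","scene"):
    p,d,K,T=cam(n); W=cloud(d,K,T)
    a=np.radians(7.8);Rm=np.array([[np.cos(a),-np.sin(a)],[np.sin(a),np.cos(a)]]); B=(W[...,:2]-[.6022,-.0883])@Rm-[0,.06]
    m=(abs(B[...,0])<.013)&(abs(B[...,1])<.013)&(W[...,2]>.073)
    A=np.c_[B[m],np.ones(m.sum())]; print(n,m.sum(),"top plane slopes,z",np.linalg.lstsq(A,W[m][:,2],rcond=None)[0].round(4))
    m=(abs(B[...,0])<.03)&(abs(B[...,1])<.03)&(W[...,2]<.056)&(W[...,2]>.044); print("cover",np.median(W[m][:,2]).round(4))
E
```

```text
top 105 top plane slopes,z [ 0.0096 -0.0226  0.0775]
cover 0.0496
scene 13 top plane slopes,z [0.0115 0.1647 0.0774]
cover 0.0511
```

Head top is 27.9 mm above the cover and flat, so the plug is fully seated. The lever is still held level, so I hand in.

```bash
python3 -c "
from h import *
print(ticket.hand_in(), monitor.get_obs()['clock'])"
```

```text
the job is handed in; nothing more can be done
the job is handed in; nothing more can be done
```

The square plug is seated in the socket and released, and the lever was held level with closed fingertips at hand-in. The job was handed in at about 15.3 s on the robot's clock; hand-in reports no verdict.

- **Plug:** I took the black square plug from the parking block. It went into the socket with almost no force until the shoulder landed at 14 N. In the top camera its head top measured 27.9 mm above the cover, against 28 mm when fully seated.
- **Lever:** I pressed the paddle down and held it for over 4 s. The fingertips were at 104.7 mm with about 7.5 N upward. The bar slope was about −0.01 rad, and the paddle matched the post top at about 106 mm in the same image. The lower stop was never approached.
- **Other things:** The round plug is still in its well. I did not re-measure the remaining objects at the end. They look in place in the last pictures that show them.
- **Checks that disagreed:** The last scene-camera reading of the plug gave a noisy head height (75.7 mm median, few pixels, some on the head's side). I relied on the top camera, which fitted a nearly flat plane at 77.5 mm.

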